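# Hang the bail pail on the spring scale

## Robot

A 6-joint arm with a two-finger parallel gripper is mounted at the origin on a cart in front of the work surface, level with it; the furniture and walls round the work are solid. World frame = base frame: x ahead of the robot, y to its left, z up, the work surface at z = 0. Lengths are in mm, angles in rad, forces in N, time in s.
With the tool pointing down it reaches from about 275 to 750 mm from the base axis. Payload 10.2 kg.
Tool frame: the origin (TCP) lies midway between the tips of the shut fingers; the grasp point (between the pads) lies 19 mm behind it; z points along the fingers, y is the direction in which the jaws open and shut (so a half turn about z gives the same grasp; the last joint's range is limited). The gripper opens to 85 mm and grips with 20 to 120 N. Pads are 22 mm wide; open, the fingers measure 114 mm over their backs; the gripper's body (76 mm by 85 mm) begins 54 mm behind the grasp point. The pads swing forward as they close: fully open they stand 13 mm farther back than shut.
Start: joints at [1.093, 0.313, 1.498, -0, 1.331, -0.223], TCP at [132.34, 508.052, 231.294] pointing down, gripper open.
Joint ranges: [-2.94, 2.94], [-0.97, 2.17], [0.19, 2.56], [-1.23, 4.37], [0.02, 3.11], [-2.88, 2.88]. Speed limits (rad/s): [2.39, 2.39, 3.01, 3.14, 3.14, 3.14].

## Interface

Orientations are given as a unit quaternion [w, x, y, z].
In Python, from rig import ctrl gives the robot as it stands.
- The arm moves only by the tool carry_out, never from a script. Its argument "plan" is a list of rows, each a list of 3 entries, a list of its own where there are three numbers: the finger opening in mm, from 0 to 85.4, then the shift along the tool's x, y, z in mm, then the turn, a rotation vector about the tool's x, y, z in units of 6 degrees (1.0 is 6 degrees). In form: [[grip, [x, y, z], [ax, ay, az]], ...]. A call has 1 to 20 rows; each row shifts and turns the commanded pose from where the row before left it, along the tool's axes as they then stand; what a row does not reach is not made up. A row lasts 1/12 s, in which the tool goes at most 41.7 mm and 7.16 degrees, less where a joint would pass 70% of its speed; a pose out of reach is approached as far as the arm can. A call with a gripper value outside its range is refused whole. The fingers move at their own pace and stop on an object; "grip_force" is the grip in N (left out, the last holds). Time passes only in rows, so rows that do not move let the fingers close. It gives the time, the measured TCP pose, the force and the opening at its end, in the units of the state.
- ctrl.sense(): the state, without advancing time (a new reading comes with each control period).
- ctrl.capture(name): name is "side" or "top" or "wrist"; returns a dict with "color" (480x640x3 uint8, blue, green, red), "range_z" (480x640 float32, mm along the optical axis (not along the pixel's ray), 0 where there is no reading), "fx", "fy", "cx", "cy" (pixels), "cam_to_world" (4x4, takes a point from camera to world coordinates); the wrist camera has in their place "tool_from_camera" (4x4, takes a point from camera to tool coordinates, whose origin is the TCP and whose axes are the flange's). Camera axes: x right, y up, looking along -z (the intrinsics and any distortion apply to the point x, -y, -z); pixel columns grow to the right and rows downward; lengths in mm; the calibration is good to about 2 mm. The wrist camera is an equidistant fisheye: a pixel r from the principal point sees the ray r / f radians off the axis. A picture is of the moment at which its call begins: read the wrist's pose just before it.
- ctrl.finish_job(): hands the job in, once; it reports no verdict.
The state is a dict: "time_s": time; "joints": joint angles; "dq": joint speeds; "tau": joint torques, N m; "eef_pos": TCP position; "ee_rot": TCP orientation; "force": force on the tool from outside, world axes, zero at the start; "wrist_torque": the same for the moment, N m; "grip_width": opening from 0.0 (shut) to 1.0 (fully open).
Only numpy, scipy, OpenCV 4.12 (cv2) and the standard library are available. Lean on these libraries where they do the work, as an engineer would, in place of code of your own. Each camera call takes 0.05 s, during which the arm holds its last target.

## Task

Hang the small steel pail on the spring scale by its wire handle so that the scale can be tared: with the pail still standing on the worktop swing the folded handle up until it stands upright, then lift the pail by the handle's grip and lower the handle wire into both prongs of the fork until the scale carries the whole pail, and let go. The spring is delicate: never load or push the fork with more than 800 grams, do not let the pail drop onto it even by a few millimetres, and keep the pail upright all the way. Leave the tin, the salt shaker and the lemon where they are.

Things in the scene. Friction and masses are not known exactly. Their poses are not given: they have to be found in the camera images.
- pail: open round metal pail, 88 mm across the rim, 75 mm high, 0.3 to 0.55 kg with its handle; origin at the centre of its underside, z up. Ears on its y axis carry the wire handle's pins, 70 mm above the origin: the handle pivots about this line, parallel to the pail's y.
- bail_grip (a point): centre of the wooden grip sleeve (14 mm thick, 44 mm long, along the pail's y, turns on the wire) at the middle of the handle, 95 mm from the pivot line. The 6 mm wire runs straight on to 46 mm either side of the centre, then bends to the pins at 54 mm. Folded, the grip lies near rim height on the pail's +x side, 44 mm clear of the rim.
- bail (a joint): angle of the wire handle, rad: 0 upright over the pail, +1.57 folded level to the pail's +x side (range -1.7 to 1.7). The pivot is stiff (0.03 N m): the handle stays where it is left; pushing along the handle tips or slides the pail. Upright, the grip's centre is 165 mm above the pail's underside.
- scale: spring scale fixed on the worktop; origin on the worktop right under the seats of its fork, -x its open front. Base plate 12 mm thick, 110 mm wide, from 45 mm before to 175 mm behind the origin; a column behind; a carriage on it holds a sprung two-pronged fork that points to the front. The prongs enter the loop between wire and pail rim, from behind; the wire then lies along the scale's y, sleeve between the prongs.
- mast_top (a point): top of the column, 266 mm up, 140 mm behind the origin. Fork (unlisted): 7 mm prongs at y = +36, -36 mm; V seats over the origin; tips 27 mm in front, 20 mm higher; crossbar 75 mm behind. Its height varies, unmeasured: a wire in the unloaded seats is 206 to 240 mm up. A grip 262 to 280 mm up clears any tips, its pail's rim passing under the prongs. Sinks 2 mm per 3 N, to 20 mm.
- tomato_tin: squat tin, 75 mm across, 58 mm high, bystander; origin at the centre of its underside
- salt_shaker: glass salt shaker, 44 mm across, 90 mm high, bystander; origin at the centre of its underside
- lemon: lemon, 71x53x51 mm, bystander; origin at the centre of its underside

How it is judged:
By the outcome, as a careful person would: the job done as asked, in the order asked, and still so for the second after the job is handed in, with the robot touching nothing.
It also fails if it takes over 72 s, if anything falls off the work surface, if the arm or the gripper's body presses on something with over 40 N, if the wrist force passes 120 N, or if a joint passes its speed limit or range.

## Working session

There is one attempt and no reset: what is moved stays moved. The work goes in short steps, Python scripts to look and compute and a tool call to move; the robot and the scene stay as the last step left them, time stands still between calls to the robot, and variables do not carry over. Pictures are saved under pics/ and viewed, and the job is handed in when it is done.

Besides the shell and the picture viewer there is one more tool, called after "Request:" as a command line: name --argument value ..., lists and objects as JSON in quotes. carry_out: Moves the arm, as the interface text tells. Its arguments: {"type":"object","properties":{"plan":{"type":"array"},"grip_force":{"type":"number"}},"required":["plan"]}

```bash
ls; mkdir -p pics; python3 - <<'E'
from rig import ctrl
import cv2,pickle
s=ctrl.sense();print(s)
for n in ["side","top","wrist"]:
    c=ctrl.capture(n);cv2.imwrite(f"pics/{n}0.png",c["color"]);pickle.dump(c,open(f"pics/{n}0.pkl","wb"))
    print(n,{k:v for k,v in c.items() if k not in("color","range_z")})
E
```

```text
pics
{'time_s': 0.0, 'joints': array([ 1.09262766e+00,  3.13471718e-01,  1.49849399e+00,  2.29683382e-06,
        1.33102758e+00, -2.23344119e-01]), 'dq': array([ 1.24674176e-03, -3.89571465e-04,  1.27475850e-04, -1.72213378e-03,
       -1.56802481e-03, -9.46472925e-05]), 'tau': array([ 5.95905226e-05, -4.12265503e+01, -2.59740973e+01, -1.68008373e-04,
        4.10820998e-03,  6.10389384e-05]), 'eef_pos': array([132.188213  , 507.79178797, 230.70255706]), 'ee_rot': array([-2.41682678e-04,  1.27068063e-01,  9.91893753e-01, -6.57295025e-04]), 'force': array([-0.14084762,  0.21880325, -0.37491387]), 'wrist_torque': array([-0.00299941, -0.01842164,  0.04891574]), 'grip_width': 1.0001272432521002}
side {'fx': 624.0111492697346, 'fy': 624.0111492697346, 'cx': 318.6122856843636, 'cy': 236.0125627615445, 'cam_to_world': array([[ 7.85258226e-01,  4.02267472e-01, -4.70691406e-01,
        -4.73781032e+01],
       [-6.19143425e-01,  5.03324745e-01, -6.02764979e-01,
        -6.11437184e+02],
       [-5.56211271e-03,  7.64751647e-01,  6.44301157e-01,
         9.26555973e+02],
       [ 0.00000000e+
[... 300 characters left out ...]
20342262e-03,  8.70197582e-03,
         7.20519764e+01],
       [ 9.18619063e-03,  1.33794543e-01,  9.90966515e-01,
         1.31946538e+03],
       [ 0.00000000e+00,  0.00000000e+00,  0.00000000e+00,
         1.00000000e+00]])}
wrist {'fx': 371.64829954431775, 'fy': 371.64829954431775, 'cx': 318.4122070905753, 'cy': 241.53691941609983, 'tool_from_camera': array([[-5.39692558e-04,  9.59038545e-01,  2.83275092e-01,
         7.10893992e+01],
       [ 9.99999681e-01,  6.84251229e-04, -4.11370153e-04,
        -1.85744972e-01],
       [-5.88351162e-04,  2.83274779e-01, -9.59038609e-01,
        -1.42067772e+02],
       [ 0.00000000e+00,  0.00000000e+00,  0.00000000e+00,
         1.00000000e+00]])}
```

View pics/side0.png

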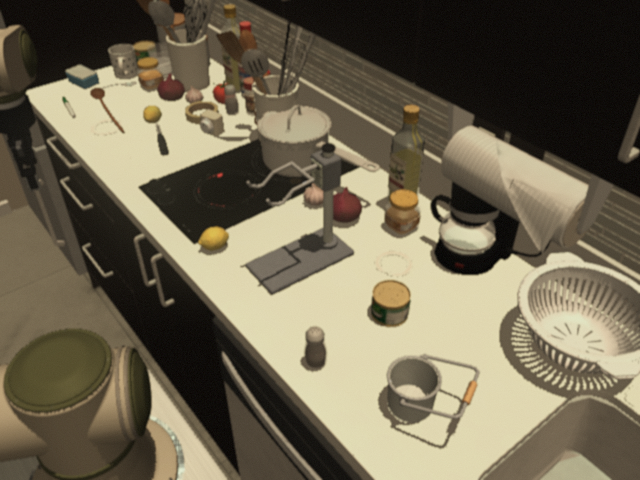

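View pics/top0.png

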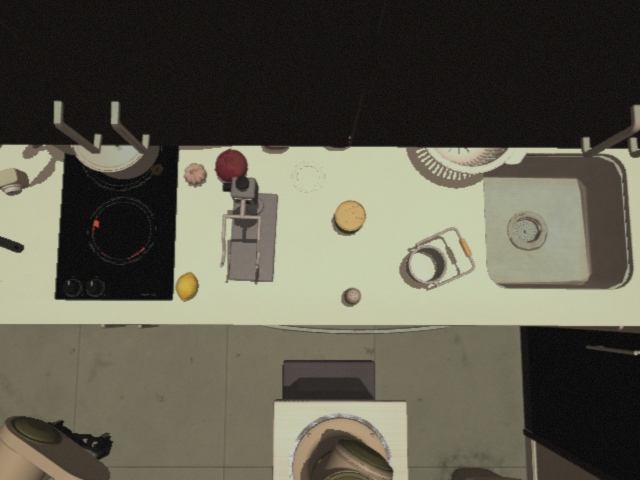

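View pics/wrist0.png

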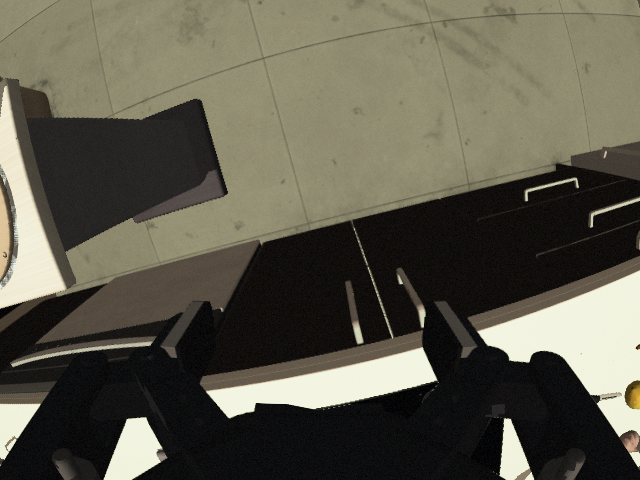

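The side view shows the pail at about (413,388), with its orange grip at (471,391). The fork is near (285,180) and the mast top near (326,152). The top view shows the pail at (425,265), the grip at (465,247), prongs at x≈225 and 258, and the mast top at (243,187).

```bash
cat > h.py <<'E'
import numpy as np,cv2,pickle
from rig import ctrl
def cap(n,tag):
    c=ctrl.capture(n);cv2.imwrite(f"pics/{n}{tag}.png",c["color"]);pickle.dump(c,open(f"pics/{n}{tag}.pkl","wb"));return c
def load(n,tag): return pickle.load(open(f"pics/{n}{tag}.pkl","rb"))
def cloud(c):
    h,w=c["range_z"].shape;v,u=np.mgrid[:h,:w];z=c["range_z"]
    p=np.stack([(u-c["cx"])/c["fx"]*z,-(v-c["cy"])/c["fy"]*z,-z],-1)
    P=p@c["cam_to_world"][:3,:3].T+c["cam_to_world"][:3,3]
    P[z<=0]=np.nan
    return P
def ray(c,u,v):
    d=np.array([(u-c["cx"])/c["fx"],-(v-c["cy"])/c["fy"],-1.])
    return c["cam_to_world"][:3,3],c["cam_to_world"][:3,:3]@d
def onplane(c,u,v,z):
    o,d=ray(c,u,v);return o+d*(z-o[2])/d[2]
def tri(c1,p1,c2,p2):
    o1,d1=ray(c1,*p1);o2,d2=ray(c2,*p2)
    t=np.linalg.lstsq(np.stack([d1,-d2],1),o2-o1,rcond=None)[0]
    a=o1+t[0]*d1;b=o2+t[1]*d2;return (a+b)/2,np.linalg.norm(a-b)
E
python3 - <<'E'
from h import *
np.set_printoptions(precision=1,suppress=True)
for n in("top","side"):
    c=load(n,"0");P=cloud(c);hsv=cv2.cvtColor(c["color"],cv2.COLOR_BGR2HSV)
    m=((hsv[...,0]>5)&(hsv[...,0]<20)&(hsv[...,1]>140)&(hsv[...,2]>80))
    k,l,st,ce=cv2.connectedComponentsWithStats(m.astype(np.uint8))
    for i in range(1,k):
        if st[i,4]>15: print(n,"orange",ce[i],st[i,4],np.nanmedian(P[l==i],0), st[i,:4])
    print("table", np.nanmedian(P[...,2][(np.abs(P[...,2])<15)]))
    # pail region
    roi=(np.abs(P[...,0]-440)<140)&(P[...,1]<-80)&(P[...,1]>-300)&(P[...,2]>60)&(P[...,2]<95)
    pts=P[roi];print("high pts in pail area",len(pts),pts.min(0) if len(pts) else'',pts.max(0) if len(pts) else '')
    for lo in (100,130,160,190,210,225,240,255,275):
        r=(P[...,2]>lo)&(P[...,2]<lo+15)&(P[...,0]>200)&(P[...,0]<650)&(P[...,1]>150)&(P[...,1]<400)
        q=P[r]
        if len(q):print(lo,len(q),q.min(0),q.max(0))
t=load("top","0");i=t["color"]
cv2.imwrite("pics/cropA.png",cv2.resize(i[150:300,180:300],None,fx=5,fy=4,interpolation=cv2.INTER_CUBIC)[:600])
cv2.imwrite("pics/cropB.png",cv2.resize(i[210:300,390:490],None,fx=6,fy=6,interpolation=cv2.INTER_CUBIC))
s=load("side","0")["color"]
cv2.imwrite("pics/cropC.png",cv2.resize(s[130:300,235:375],None,fx=3.5,fy=3.5,interpolation=cv2.INTER_CUBIC))
cv2.imwrite("pics/cropD.png",cv2.resize(s[340:450,375:495],None,fx=5,fy=5,interpolation=cv2.INTER_CUBIC))
E
```

```text
table -0.31310865160162393
high pts in pail area 717 [ 423.6 -299.7   60. ] [ 560.2 -153.7   94.9]
190 43 [591.1 187.7 190.1] [632.8 236.9 204.3]
210 234 [456.1 179.5 210. ] [632.7 259.8 224.9]
225 464 [451.9 177.  225.1] [635.  257.6 239.7]
240 353 [592.5 187.9 240.1] [638.2 237.3 251.3]
255 147 [608.6 199.2 260. ] [634.9 226.  268.7]
side orange [229.6   7.7] 29 [874.6 982.9 263.7] [224   6  11   4]
side orange [178.3  19.6] 92 [ 866.9 1313.5  130.6] [171  13  13  15]
side orange [229.6  15.3] 35 [868.  979.3 243.4] [225  14  11   4]
side orange [247.4  38.3] 217 [788.1 755.7 264.9] [240  28  16  22]
side orange [147.1  63. ] 179 [ 669.3 1169.6   85.3] [137  58  21  11]
side orange [150.5  75.6] 159 [ 661.6 1146.8   54.7] [139  71  24  12]
side orange [247.5  82.9] 17 [816.5 823.6 106.4] [244  81   8   4]
side orange [220.2  86.4] 16 [791.4 942.1  55.7] [218  85   6   4]
side orange [97.4 93. ] 85 [ 511.4 1235.2    9.1] [92 89 12 10]
side orange [220.1  99.1] 23 [772.4 925.3  29.2] [215  96  10   7]
side orange [411.2 109.3] 105 [855.9 217.4 264.3] [404 105  15  10]
side orange [41
[... 170 characters left out ...]
394 216  13   9]
side orange [415.7 222.1] 18 [809.2 125.   32.9] [413 218   6  10]
side orange [394.2 306.6] 34 [571.3 -51.7  56. ] [383 303  23   6]
side orange [469.5 391.7] 121 [ 508.9 -286.5   96.5] [463 382  13  21]
table 0.5989725165989057
high pts in pail area 1474 [ 418.8 -300.    60. ] [ 557.3 -155.5   95. ]
100 53 [608.2 197.9 100.2] [624.7 215.6 114.8]
130 59 [608.  197.9 130. ] [624.9 215.4 144.3]
160 15 [611.  196.5 160.1] [624.9 207.3 168.8]
190 182 [587.5 181.2 190.1] [634.7 234.6 205. ]
210 345 [450.  174.5 210. ] [633.  257.1 224.9]
225 556 [448.3 173.3 225. ] [633.2 255.3 240. ]
240 309 [588.8 180.7 240. ] [635.7 235.9 254.9]
255 121 [604.3 195.7 255. ] [632.7 224.9 269.5]
```

View pics/cropA.png

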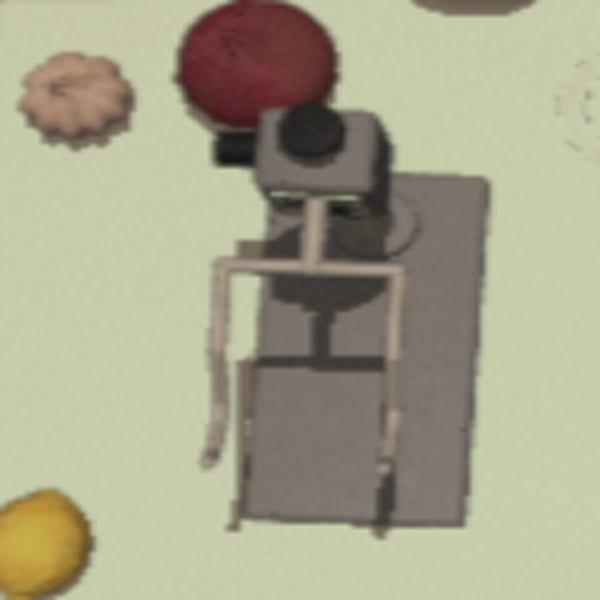

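View pics/cropB.png

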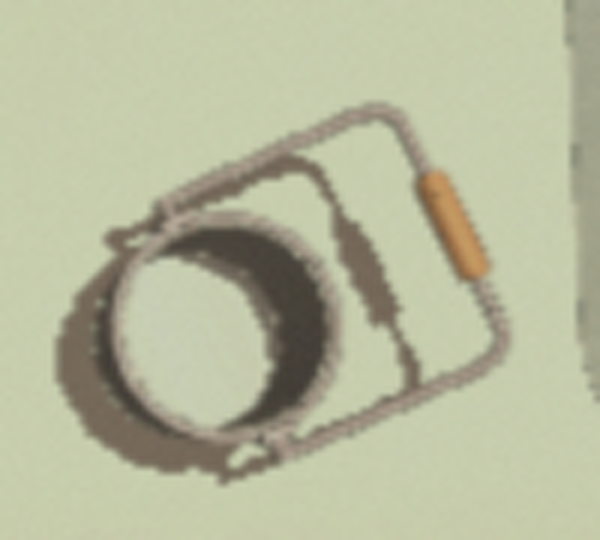

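View pics/cropC.png

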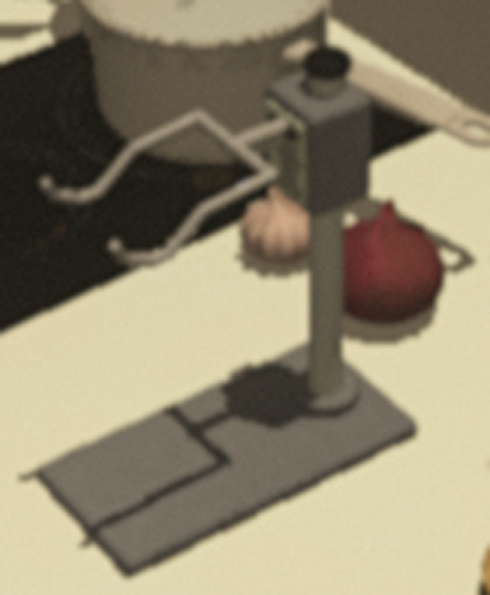

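View pics/cropD.png

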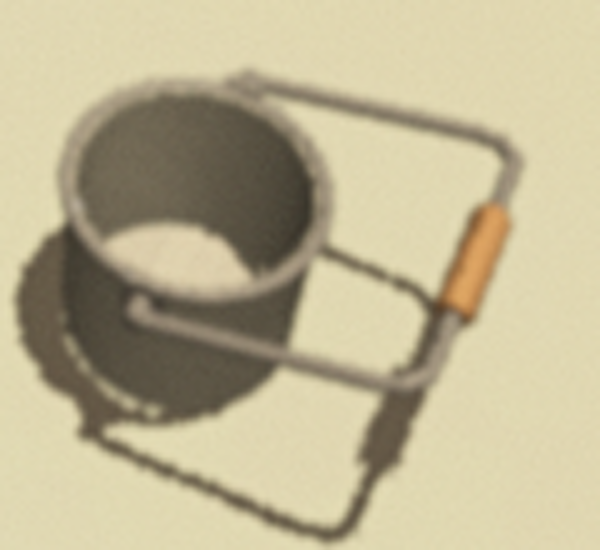

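```bash
python3 - <<'E'
from h import *
np.set_printoptions(precision=1,suppress=True)
t,s=load("top","0"),load("side","0")
for nm,a,b in [("grip",(465.5,247.5),(470.6,392.4)),("ear+",(417.5,244.7),(423.5,357)),("ear-",(436.7,284.5),(403,402)),
 ("tipL",(221.6,265.5),(247.9,182.6)),("tipR",(256.6,267),(267.9,200.3)),("crossL",(224.4,215.8),(291.6,162.9)),("crossR",(259.6,217),(313,179.1)),
 ("knob",(242.4,183),(328.5,148.5))]:
    p,e=tri(t,a,s,b);print(nm,p,e)
# rim circle
for c,n in((t,"top"),(s,"side")):
    P=cloud(c)
    roi=(P[...,2]>68)&(P[...,2]<80)&(P[...,0]>400)&(P[...,0]<530)&(P[...,1]>-290)&(P[...,1]<-150)
    q=P[roi][:,:2];
    from scipy.optimize import least_squares
    q=q[np.hypot(*(q-np.median(q,0)).T)<60]
    f=least_squares(lambda x:np.hypot(q[:,0]-x[0],q[:,1]-x[1])-43,[450,-205],loss="soft_l1",f_scale=2);print(n,len(q),f.x)
    # orange point
for uv in [(410,310),(0,0)]:pass
# base plate corners in top (A crop) z=12
for u,v in [(487,178),(467,523),(240,520)]:
    print("plate",onplane(t,180+u/5,150+v/4,12))
for u,v in [(38,472),(128,575),(415,430)]:
    print("plateS",onplane(s,235+u/3.5,130+v/3.5,12))
# prong profile from side/top depth
for c in(t,s):
    P=cloud(c)
    r=(P[...,2]>205)&(P[...,2]<255)&(P[...,0]>430)&(P[...,0]<575)&(P[...,1]>160)&(P[...,1]<270)
    q=P[r]
    for lo in range(440,575,8):
        for sgn in(0,1):
            w=q[(q[:,0]>=lo)&(q[:,0]<lo+8)&((q[:,1]>216)==sgn)]
            if len(w):print(lo,sgn,len(w),np.median(w,0),w[:,2].min(),w[:,2].max())
E
```

```text
grip [ 512.4 -285.9   90.6] 0.8603521269361337
ear+ [ 520.3 -178.3   69. ] 1.3946491685128086
ear- [ 427.6 -221.8   68.4] 0.44192024669843016
tipL [456.5 254.7 226.9] 0.7879996628746484
tipR [453.8 183.2 227.2] 0.4134506998591
crossL [558.7 250.7 232.2] 0.40923321978374694
crossR [556.5 178.2 233.2] 0.08726757973580275
knob [621.4 211.3 260.6] 0.31221858109413614
top 357 [ 473.6 -199.5]
side 782 [ 470.2 -202.5]
plate [652.4 156.4  12. ]
plate [438.  163.5  12. ]
plate [439.4 273.9  12. ]
plateS [438.2 266.3  12. ]
plateS [430.7 158.8  12. ]
plateS [645.3 150.8  12. ]
448 0 8 [453.8 184.2 228.8] 225.86869039853786 230.7292539975283
448 1 2 [455.4 256.  231.6] 230.3180813804097 232.81594788427196
456 0 12 [459.6 182.9 219.8] 210.1298103802228 227.12852098818757
456 1 12 [459.8 254.8 226. ] 220.94370435569522 231.2507263465884
464 0 11 [467.7 184.  212.8] 209.36654816924556 218.35341739910086
464 1 13 [469.1 255.3 216.3] 210.798516439055 221.54714126127533
472 0 13 [476.1 182.2 209.9] 206.15482783038942 212.86497644931978
472 1 12 [475.8 254.7 211.5] 208.5741882630898 216.37637649397266
[... 3010 characters left out ...]
 229.20921896627692 232.54451954685192
536 0 14 [540.5 177.1 232.7] 227.76871105637906 235.12161481230964
536 1 14 [540.5 248.3 232. ] 226.94619890448587 234.7878133141253
544 0 29 [549.8 184.8 233.1] 229.1242624362725 236.53396715946485
544 1 19 [549.9 247.1 232.9] 228.25176698104872 236.37519466943093
552 0 46 [553.9 197.  234. ] 227.47100978111644 237.20714031921875
552 1 46 [554.2 235.5 234.5] 227.82722987725003 238.01696697440298
560 0 20 [563.1 212.1 234.9] 227.44509465092358 238.73348945536884
560 1 1 [560.3 218.4 233.8] 233.8218710441621 233.8218710441621
568 0 15 [572.4 209.9 232.6] 231.341427597765 237.32996221364976
568 1 1 [571.3 216.6 234.9] 234.86846386155696 234.86846386155696
```

```bash
cat >> h.py <<'E'
from scipy.spatial.transform import Rotation as Ro
def pose():
    s=ctrl.sense();q=s["ee_rot"];return s,s["eef_pos"],Ro.from_quat([q[1],q[2],q[3],q[0]])
def go(xyz,yaw=None):
    """tool-frame shift to put TCP at xyz (mm) with present axes; then turn for tool-down with tool y at yaw deg"""
    s,p,R=pose();np.set_printoptions(precision=2,suppress=True)
    print("t",s["time_s"],"tcp",p,"F",s["force"],"w",s["grip_width"]*85.4,"yaw",np.degrees(np.arctan2(*R.as_matrix()[[1,0],1])),"tilt",np.degrees(np.arccos(-R.as_matrix()[2,2])))
    print("shift",R.inv().apply(np.array(xyz,float)-p))
    if yaw is not None:
        a=np.radians(yaw);y=[np.cos(a),np.sin(a),0];z=[0,0,-1];x=np.cross(y,z)
        T=Ro.from_matrix(np.stack([x,y,z],1));print("turn units",np.degrees((R.inv()*T).as_rotvec())/6)
E
python3 - <<'E'
from h import *
go([132,508,300]);go([511,-286,300],-65.3)
E
```

```text
t 0.15 tcp [132.26 507.88 230.88] F [-0.07 -0.16 -0.34] w 85.36014416516355 yaw 75.39992643887891 tilt 0.05381854056486308
shift [  0.3   -0.01 -69.12]
t 0.15 tcp [132.26 507.88 230.88] F [-0.07 -0.16 -0.34] w 85.36014416516355 yaw 75.39992643887891 tilt 0.05381854056486308
shift [-566.61 -672.84  -68.61]
turn units [-0.01  0.01 23.45]
```

Request:
carry_out --plan '[[85, [0, 0, -35], [0, 0, 0]], [85, [0, 0, -35], [0, 0, 0]], [85, [-25, -30, 0], [0, 0, 0]], [85, [-25, -30, 0], [0, 0, 0]], [85, [-25, -30, 0], [0, 0, 0]], [85, [-25, -30, 0], [0, 0, 0]], [85, [-25, -30, 0], [0, 0, 0]], [85, [-25, -30, 0], [0, 0, 0]], [85, [-25, -30, 0], [0, 0, 0]], [85, [-25, -30, 0], [0, 0, 0]], [85, [-25, -30, 0], [0, 0, 0]], [85, [-25, -30, 0], [0, 0, 0]], [85, [-25, -30, 0], [0, 0, 0]], [85, [-25, -30, 0], [0, 0, 0]], [85, [-25, -30, 0], [0, 0, 0]], [85, [-25, -30, 0], [0, 0, 0]], [85, [-25, -30, 0], [0, 0, 0]], [85, [-25, -30, 0], [0, 0, 0]], [85, [-25, -30, 0], [0, 0, 0]], [85, [-25, -30, 0], [0, 0, 0]]]'

```text
time_s: 1.82
eef_pos: [432.0, -130.0, 301.1]
ee_rot: [-0.0, 0.127, 0.992, 0.0]
force: [0.0, 0.4, 0.5]
grip_width: 0.992
```

Request:
carry_out --plan '[[40, [0, 0, 0], [0, 0, 1.15]], [40, [0, 0, 0], [0, 0, 1.15]], [40, [0, 0, 0], [0, 0, 1.15]], [40, [0, 0, 0], [0, 0, 1.15]], [40, [0, 0, 0], [0, 0, 1.15]], [40, [0, 0, 0], [0, 0, 1.15]], [40, [0, 0, 0], [0, 0, 1.15]], [40, [0, 0, 0], [0, 0, 1.15]], [40, [0, 0, 0], [0, 0, 1.15]], [40, [0, 0, 0], [0, 0, 1.15]], [40, [0, 0, 0], [0, 0, 1.15]], [40, [0, 0, 0], [0, 0, 1.15]], [40, [0, 0, 0], [0, 0, 1.15]], [40, [0, 0, 0], [0, 0, 1.15]], [40, [0, 0, 0], [0, 0, 1.15]], [40, [0, 0, 0], [0, 0, 1.15]], [40, [0, 0, 0], [0, 0, 1.15]], [40, [0, 0, 0], [0, 0, 1.15]], [40, [0, 0, 0], [0, 0, 1.15]], [40, [0, 0, 0], [0, 0, 1.15]]]'

```text
time_s: 3.48
eef_pos: [431.6, -127.9, 301.1]
ee_rot: [-0.0, 0.972, 0.234, -0.0]
force: [-0.1, 0.4, 0.4]
grip_width: 0.471
```

```bash
python3 - <<'E'
from h import *
go([511.5,-286,200],-65.3)
E
```

```text
t 3.4833 tcp [ 431.6  -127.88  301.11] F [-0.09  0.42  0.39] w 40.198103306067196 yaw -62.94197416595077 tilt 0.0268711128820862
shift [ -0.75 177.2  101.04]
turn units [-0.    0.    0.39]
```

Request:
carry_out --plan '[[40, [0, 30, 0], [0, 0, 0.39]], [40, [0, 35, 10], [0, 0, 0]], [40, [0, 35, 20], [0, 0, 0]], [40, [0, 35, 25], [0, 0, 0]], [40, [0, 35, 25], [0, 0, 0]], [40, [0, 7, 20], [0, 0, 0]], [40, [0, 0, 0], [0, 0, 0]], [40, [0, 0, 0], [0, 0, 0]]]'

```text
time_s: 4.15
eef_pos: [506.5, -285.4, 202.3]
ee_rot: [-0.001, 0.976, 0.217, -0.001]
force: [0.5, -0.3, 1.1]
grip_width: 0.47
```

```bash
python3 - <<'E'
from h import *
go([511.5,-286,200],-65.3)
s,p,R=pose();pickle.dump((p,R.as_matrix()),open("pics/wp1.pkl","wb"))
cap("wrist","1")
E
```

```text
t 4.15 tcp [ 506.48 -285.36  202.33] F [ 0.53 -0.31  1.07] w 40.12519173955401 yaw -64.9576596780193 tilt 0.14009767361669856
shift [4.28 2.71 2.32]
turn units [-0.02  0.01  0.06]
```

View pics/wrist1.png

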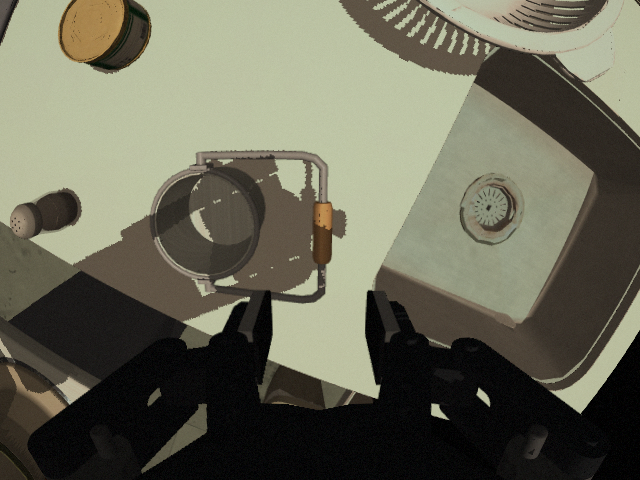

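The wrist view shows the sleeve at (322,232), from y=203 to 263, vertical in the image and midway between the fingers. The jaw yaw is therefore right.

```bash
python3 - <<'E'
from h import *
np.set_printoptions(precision=1,suppress=True)
c=load("wrist","1");p,R=pickle.load(open("pics/wp1.pkl","rb"))
def wr(u,v):
    a=np.array([u-c["cx"],v-c["cy"]]);r=np.hypot(*a);th=r/c["fx"];d=np.array([np.sin(th)*a[0]/max(r,1e-9),-np.sin(th)*a[1]/max(r,1e-9),-np.cos(th)])
    T=c["tool_from_camera"];o=T[:3,3];d=T[:3,:3]@d
    return p+R@o,R@d,d
z=c["range_z"]
for nm,u,v in [("g0",322,206),("gc",322,232),("g1",322,260),("wireTop",322,165),("earA",201,158),("earB",205,285)]:
    o,d,dt=wr(u,v);zz=z[v-2:v+3,u-2:u+3];rz=np.median(zz[zz>0]) if (zz>0).any() else 0
    # range along optical axis
    a=np.array([u-c["cx"],v-c["cy"]]);th=np.hypot(*a)/c["fx"]
    P=o+d*rz/np.cos(th)
    print(nm,"range pt",P,"@z88",o+d*(88-o[2])/d[2])
m=c["color"];hsv=cv2.cvtColor(m,cv2.COLOR_BGR2HSV)
mk=((hsv[...,0]>5)&(hsv[...,0]<20)&(hsv[...,1]>140)&(hsv[...,2]>60));mk[:150]=0;mk[300:]=0
ys,xs=np.nonzero(mk[:, 290:350]);print("orange",xs.mean()+290,ys.mean(),ys.min(),ys.max(),xs.min()+290,xs.max()+290)
t,s=load("top","0"),load("side","0")
from scipy.optimize import least_squares
# three-view triangulation of grip
rays=[ray(t,465.5,247.5),ray(s,470.6,392.4),wr(322.3,233)[:2]]
A=0;b=0
for o,d in rays:
    d=d/np.linalg.norm(d);M=np.eye(3)-np.outer(d,d);A=A+M;b=b+M@o
X=np.linalg.solve(A,b);print("grip3",X,[np.linalg.norm((np.eye(3)-np.outer(d,d)/(d@d))@(X-o)) for o,d in rays])
# rim pts with range
pts=[]
for ang in np.arange(0,360,10):
    u=int(206+52*np.cos(np.radians(ang)));v=int(222+56*np.sin(np.radians(ang)))
    o,d,_=wr(u,v);th=np.hypot(u-c["cx"],v-c["cy"])/c["fx"];pts.append(o+d*(75-o[2])/d[2])
pts=np.array(pts)[:,:2];f=least_squares(lambda x:np.hypot(*(pts-x[:2]).T)-x[2],[470,-200,44]);print("rim",f.x)
E
```

```text
g0 range pt [ 529.8 -277.5   95.9] @z88 [ 528.5 -278.2   88. ]
gc range pt [ 513.4 -285.2   96.5] @z88 [ 511.4 -286.3   88. ]
g1 range pt [ 494.9 -293.9   96.5] @z88 [ 492.2 -295.3   88. ]
wireTop range pt [ 554.9 -265.8   92.1] @z88 [ 554.6 -266.    88. ]
earA range pt [ 521.8 -181.4   73.1] @z88 [ 524.5 -185.5   88. ]
earB range pt [ 426.5 -220.2   72.3] @z88 [ 434.9 -222.3   88. ]
orange 322.2778884462151 231.800796812749 202 263 313 331
grip3 [ 512.  -286.1   91.4] [np.float64(0.6483084632047513), np.float64(0.48482076352134185), np.float64(0.447506913737541)]
rim [ 475.9 -202.1   43.8]
```

Request:
carry_out --plan '[[40, [4.7, 2.9, 0], [0, 0, 0.06]], [40, [0, 0, 20], [0, 0, 0]], [40, [0, 0, 25], [0, 0, 0]], [40, [0, 0, 25], [0, 0, 0]], [40, [0, 0, 25], [0, 0, 0]], [40, [0, 0, 20], [0, 0, 0]], [40, [0, 0, 10], [0, 0, 0]], [40, [0, 0, 7], [0, 0, 0]], [40, [0, 0, 0], [0, 0, 0]], [40, [0, 0, 0], [0, 0, 0]], [40, [0, 0, 0], [0, 0, 0]]]'

```text
time_s: 5.12
eef_pos: [513.0, -286.8, 72.4]
ee_rot: [0.001, 0.977, 0.214, 0.001]
force: [0.1, 0.1, -0.0]
grip_width: 0.465
```

```bash
python3 - <<'E'
from h import *
go([512,-286,70.5],-65.3)
cap("wrist","2")
E
```

```text
t 5.1167 tcp [ 513.02 -286.78   72.39] F [ 0.1   0.14 -0.03] w 39.74503630743898 yaw -65.29288770708199 tilt 0.14757835335098313
shift [-0.6  -1.14  1.89]
turn units [ 0.02 -0.01  0.  ]
```

View pics/wrist2.png

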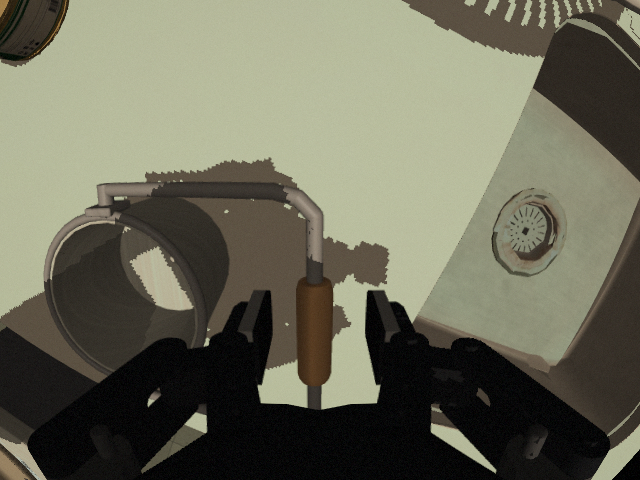

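The wrist view shows the sleeve at columns 297–331, between pads at 272 and 367 and about 1 mm off centre. I'll correct for that and close.

Request:
carry_out --plan '[[40, [-0.6, -1.2, 1.9], [0, 0, 0]], [40, [0, 0, 0], [0, 0, 0]], [10, [0, 0, 0], [0, 0, 0]], [10, [0, 0, 0], [0, 0, 0]], [10, [0, 0, 0], [0, 0, 0]], [10, [0, 0, 0], [0, 0, 0]], [10, [0, 0, 0], [0, 0, 0]], [10, [0, 0, 0], [0, 0, 0]]]' --grip_force 30

```text
time_s: 5.83
eef_pos: [511.4, -285.6, 69.0]
ee_rot: [0.0, 0.977, 0.214, 0.0]
force: [0.7, 0.4, 0.2]
grip_width: 0.152
```

```bash
python3 - <<'E'
from h import *
go([512,-286,70.5],-65.3)
c=cap("top","2");cap("wrist","3")
# arc waypoints relative: start 78.2deg
a=np.radians(np.linspace(78.2,0,19));y=95*np.sin(a);z=-95*np.cos(a)
print(np.stack([np.diff(y),np.diff(z)],1))
E
```

```text
t 5.8333 tcp [ 511.36 -285.6    69.03] F [0.66 0.36 0.18] w 12.943238897626493 yaw -65.29994702074701 tilt 0.013580445675614682
shift [ 0.42  0.63 -1.47]
turn units [ 0. -0.  0.]
[[-1.74 -6.99]
 [-2.26 -6.84]
 [-2.77 -6.65]
 [-3.27 -6.42]
 [-3.75 -6.15]
 [-4.2  -5.85]
 [-4.63 -5.51]
 [-5.04 -5.15]
 [-5.41 -4.75]
 [-5.76 -4.33]
 [-6.07 -3.88]
 [-6.34 -3.41]
 [-6.58 -2.92]
 [-6.79 -2.41]
 [-6.95 -1.89]
 [-7.07 -1.36]
 [-7.16 -0.82]
 [-7.2  -0.27]]
```

View pics/wrist3.png

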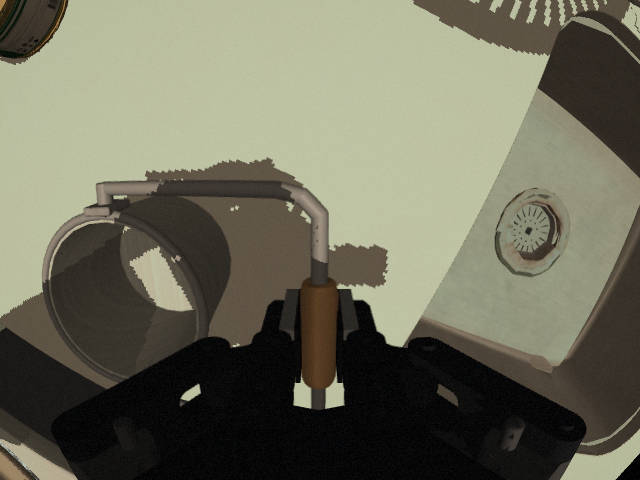

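Gripped: the jaws are 13 mm apart with the sleeve between the pads. Now the first half of the swing.

Request:
carry_out --plan '[[10, [0, -0.8, -3.5], [0, 0, 0]], [10, [0, -0.9, -3.5], [0, 0, 0]], [10, [0, -1.1, -3.4], [0, 0, 0]], [10, [0, -1.2, -3.4], [0, 0, 0]], [10, [0, -1.3, -3.3], [0, 0, 0]], [10, [0, -1.4, -3.3], [0, 0, 0]], [10, [0, -1.6, -3.2], [0, 0, 0]], [10, [0, -1.7, -3.2], [0, 0, 0]], [10, [0, -1.8, -3.1], [0, 0, 0]], [10, [0, -1.9, -3.1], [0, 0, 0]], [10, [0, -2.1, -2.9], [0, 0, 0]], [10, [0, -2.1, -2.9], [0, 0, 0]], [10, [0, -2.3, -2.8], [0, 0, 0]], [10, [0, -2.3, -2.7], [0, 0, 0]], [10, [0, -2.5, -2.6], [0, 0, 0]], [10, [0, -2.5, -2.6], [0, 0, 0]], [10, [0, 0, 0], [0, 0, 0]]]'

```text
time_s: 7.35
eef_pos: [499.7, -260.3, 119.0]
ee_rot: [0.0, 0.977, 0.214, 0.0]
force: [0.0, 0.8, -0.7]
grip_width: 0.154
```

```bash
cat > pl.py <<'E'
import sys
from h import *
np.set_printoptions(precision=1,suppress=True)
tag=sys.argv[1]
go([473.5,-201,146],-65.3)
c=cap("side",tag)
P=cloud(c)
roi=(P[...,2]>66)&(P[...,2]<80)&(P[...,0]>400)&(P[...,0]<530)&(P[...,1]>-290)&(P[...,1]<-150)
q=P[roi];q=q[np.hypot(*(q-np.median(q,0))[:,:2].T)<60]
from scipy.optimize import least_squares
f=least_squares(lambda x:np.hypot(q[:,0]-x[0],q[:,1]-x[1])-43,[470,-202],loss="soft_l1",f_scale=2);print(len(q),"rim",f.x,"z",np.percentile(q[:,2],[50,90]))
i=c["color"][290:470,340:560];cv2.imwrite(f"pics/sc{tag}.png",cv2.resize(i,None,fx=3,fy=3,interpolation=cv2.INTER_CUBIC))
E
python3 pl.py 3
```

```text
t 7.35 tcp [ 499.73 -260.26  118.99] F [ 0.02  0.82 -0.71] w 13.129458957338194 yaw -65.28131885451431 tilt 0.021562300008556634
shift [  0.95 -64.78 -27.03]
turn units [ 0. -0.  0.]
590 rim [ 470.8  -203.04] z [74.86 77.99]
```

View pics/sc3.png

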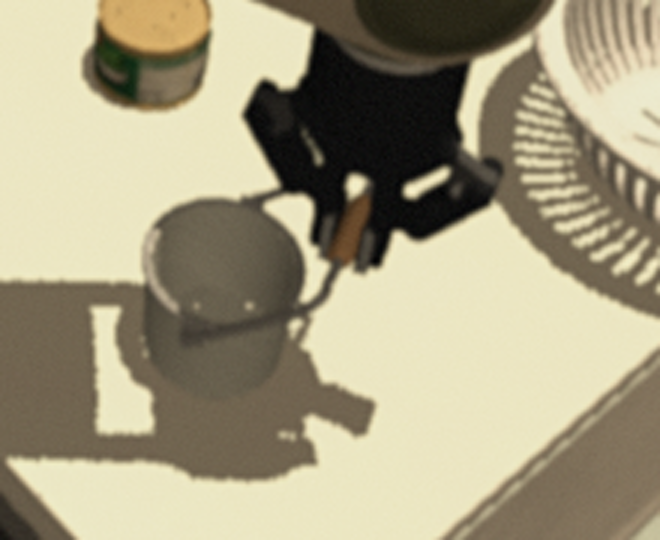

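The pail is still standing upright in place (rim at about z=75). Now the second half of the swing.

Request:
carry_out --plan '[[10, [0, -3.3, -3.0], [0, 0, 0]], [10, [0, -3.4, -2.8], [0, 0, 0]], [10, [0, -3.6, -2.7], [0, 0, 0]], [10, [0, -3.7, -2.5], [0, 0, 0]], [10, [0, -3.8, -2.3], [0, 0, 0]], [10, [0, -4.0, -2.2], [0, 0, 0]], [10, [0, -4.0, -1.9], [0, 0, 0]], [10, [0, -4.1, -1.8], [0, 0, 0]], [10, [0, -4.1, -1.5], [0, 0, 0]], [10, [0, -4.3, -1.4], [0, 0, 0]], [10, [0, -4.4, -1.2], [0, 0, 0]], [10, [0, 0, 0], [0, 0, 0]]]'

```text
time_s: 8.4
eef_pos: [481.7, -221.1, 142.0]
ee_rot: [-0.0, 0.977, 0.214, -0.0]
force: [0.0, -0.1, -2.3]
grip_width: 0.15
```

```bash
python3 pl.py 4
```

```text
t 8.4 tcp [ 481.71 -221.09  142.  ] F [ 0.01 -0.14 -2.26] w 12.788335851763422 yaw -65.27184644145512 tilt 0.004879073547527641
shift [  0.95 -21.69  -4.  ]
turn units [-0.  0.  0.]
692 rim [ 470.75 -205.3 ] z [75.13 77.94]
```

Request:
carry_out --plan '[[10, [0, -4.2, -0.3], [0, 0, 0]], [10, [0, -4.3, -0.3], [0, 0, 0]], [10, [0, -4.4, -0.3], [0, 0, 0]], [10, [0, -4.2, -0.2], [0, 0, 0]], [10, [0, -4, 0], [0, 0, 0]], [10, [0, 0, 0], [0, 0, 0]], [10, [0, 0, 0], [0, 0, 0]]]'

```text
time_s: 9.03
eef_pos: [473.2, -202.4, 143.6]
ee_rot: [0.0, 0.977, 0.214, 0.0]
force: [-1.4, -0.3, 6.9]
grip_width: 0.149
```

```bash
python3 pl.py 5
```

```text
t 9.0333 tcp [ 473.2  -202.37  143.64] F [-1.4 -0.3  6.9] w 12.762887432187755 yaw -65.28294071497692 tilt 0.06775935194963822
shift [ 0.84 -1.12 -2.36]
turn units [ 0.01 -0.    0.  ]
697 rim [ 471.03 -205.02] z [75.   78.06]
```

View pics/sc5.png

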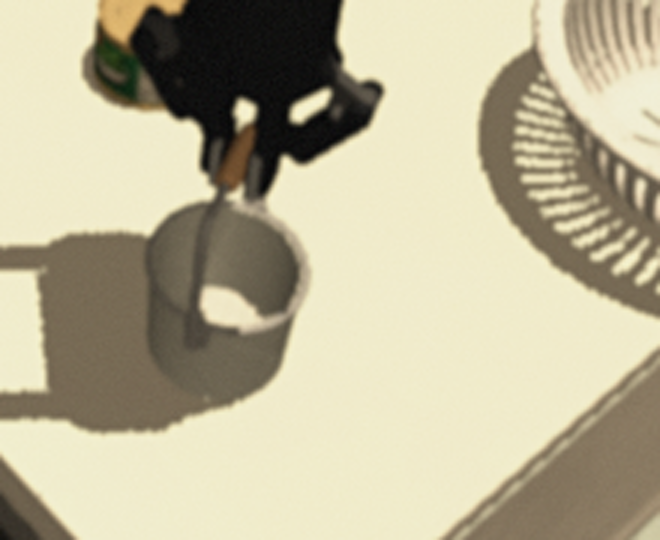

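The handle is upright. The tool is pressing down slightly (6.9 N up on the tool), so I'll ease up a millimetre and level it to about 0.

Request:
carry_out --plan '[[10, [0, 1.0, -0.6], [0, 0, 0]], [10, [0, 0, 0], [0, 0, 0]], [10, [0, 0, 0], [0, 0, 0]]]'

```text
time_s: 9.33
eef_pos: [473.6, -203.4, 143.7]
ee_rot: [0.0, 0.977, 0.214, 0.0]
force: [-0.1, 0.2, 3.8]
grip_width: 0.154
```

```bash
python3 pl.py 6
```

```text
t 9.3333 tcp [ 473.62 -203.41  143.68] F [-0.13  0.16  3.83] w 13.190229400261561 yaw -65.29611345854319 tilt 0.023016067006518873
shift [ 0.9  -2.24 -2.32]
turn units [ 0. -0.  0.]
700 rim [ 470.98 -205.11] z [75.1  77.97]
```

Request:
carry_out --plan '[[10, [0, 0, -1], [0, 0, 0]], [10, [0, 0, -2], [0, 0, 0]], [10, [0, 0, -4], [0, 0, 0]], [10, [0, 0, -7], [0, 0, 0]], [10, [0, 0, -10], [0, 0, 0]], [10, [0, 0, -12], [0, 0, 0]], [10, [0, 0, -15], [0, 0, 0]], [10, [0, 0, -15], [0, 0, 0]], [10, [0, 0, -15], [0, 0, 0]], [10, [0, 0, -15], [0, 0, 0]], [10, [0, 0, -13], [0, 0, 0]], [10, [0, 0, -10], [0, 0, 0]], [10, [0, 0, -6], [0, 0, 0]], [10, [0, 0, -3], [0, 0, 0]], [10, [0, 0, -1], [0, 0, 0]], [10, [0, 0, 0], [0, 0, 0]], [10, [0, 0, 0], [0, 0, 0]]]'

```text
time_s: 10.8
eef_pos: [473.4, -203.4, 271.8]
ee_rot: [-0.0, 0.977, 0.214, -0.0]
force: [0.5, 0.0, -3.4]
grip_width: 0.15
```

```bash
python3 - <<'E'
from h import *
go([385,221,273],-2.3)
cap("side","7")
E
```

```text
t 10.8 tcp [ 473.38 -203.38  271.83] F [ 0.45  0.03 -3.35] w 12.851100266959588 yaw -65.2987728150252 tilt 0.07159948545079471
shift [  97.05 -422.49   -0.77]
turn units [ -0.01  -0.   -10.5 ]
```

View pics/side7.png

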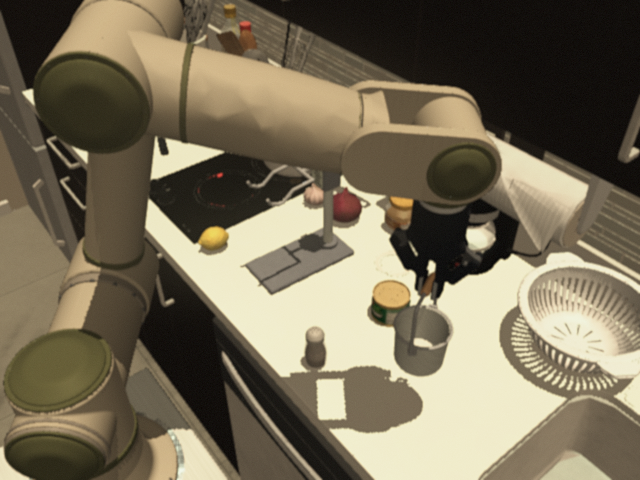

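Request:
carry_out --plan '[[10, [1.4, -6.2, 0], [0, 0, 0]], [10, [2.9, -12.4, 0], [0, 0, 0]], [10, [4.3, -18.6, 0], [0, 0, 0]], [10, [5.7, -24.9, 0], [0, 0, 0]], [10, [5.7, -24.9, 0], [0, 0, 0]], [10, [5.7, -24.9, 0], [0, 0, 0]], [10, [5.7, -24.9, 0], [0, 0, 0]], [10, [5.7, -24.9, 0], [0, 0, 0]], [10, [5.7, -24.9, 0], [0, 0, 0]], [10, [5.7, -24.9, 0], [0, 0, 0]], [10, [5.7, -24.9, 0], [0, 0, 0]], [10, [5.7, -24.9, 0], [0, 0, 0]], [10, [5.7, -24.9, 0], [0, 0, 0]], [10, [5.7, -24.9, 0], [0, 0, 0]], [10, [5.7, -24.9, 0], [0, 0, 0]], [10, [5.7, -24.9, 0], [0, 0, 0]], [10, [5.7, -24.9, 0], [0, 0, 0]], [10, [4.3, -18.6, 0], [0, 0, 0]], [10, [2.9, -12.4, 0], [0, 0, 0]], [10, [1.4, -6.2, 0], [0, 0, 0]]]'

```text
time_s: 12.52
eef_pos: [383.5, 223.1, 272.4]
ee_rot: [-0.0, 0.977, 0.215, -0.0]
force: [-0.0, 1.1, -2.9]
grip_width: 0.155
```

Request:
carry_out --plan '[[10, [0, 0, 0], [0, 0, -0.2]], [10, [0, 0, 0], [0, 0, -0.4]], [10, [0, 0, 0], [0, 0, -0.6]], [10, [0, 0, 0], [0, 0, -0.7]], [10, [0, 0, 0], [0, 0, -0.7]], [10, [0, 0, 0], [0, 0, -0.7]], [10, [0, 0, 0], [0, 0, -0.7]], [10, [0, 0, 0], [0, 0, -0.7]], [10, [0, 0, 0], [0, 0, -0.7]], [10, [0, 0, 0], [0, 0, -0.7]], [10, [0, 0, 0], [0, 0, -0.7]], [10, [0, 0, 0], [0, 0, -0.7]], [10, [0, 0, 0], [0, 0, -0.7]], [10, [0, 0, 0], [0, 0, -0.7]], [10, [0, 0, 0], [0, 0, -0.7]], [10, [0, 0, 0], [0, 0, -0.5]], [10, [0, 0, 0], [0, 0, -0.3]], [10, [0, 0, 0], [0, 0, -0.1]], [10, [0, 0, 0], [0, 0, 0]], [10, [0, 0, 0], [0, 0, 0]]]'

```text
time_s: 14.18
eef_pos: [384.9, 221.0, 272.5]
ee_rot: [0.0, 0.721, 0.692, -0.0]
force: [-0.5, 0.7, -3.0]
grip_width: 0.153
```

```bash
python3 - <<'E'
from h import *
go([385,219,249],-2.3)
cap("side","8");cap("wrist","8");cap("top","8")
E
```

```text
t 14.1833 tcp [384.89 220.99 272.48] F [-0.5  0.7 -3. ] w 13.039492379750614 yaw -2.352765398149566 tilt 0.006573107049315368
shift [-1.98  0.19 23.48]
turn units [ 0.    0.   -0.01]
```

View pics/side8.png

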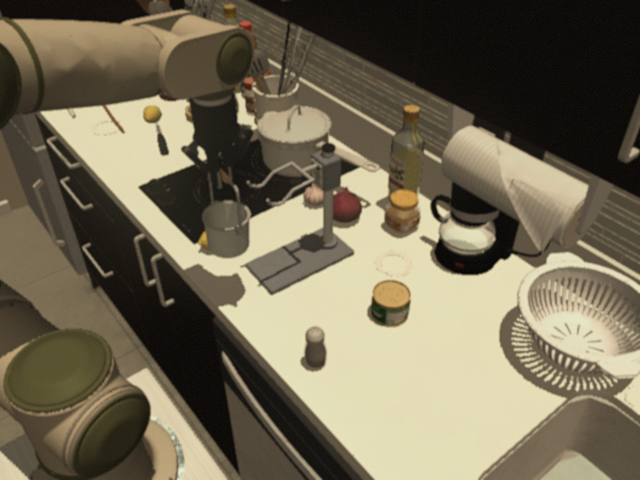

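View pics/wrist8.png

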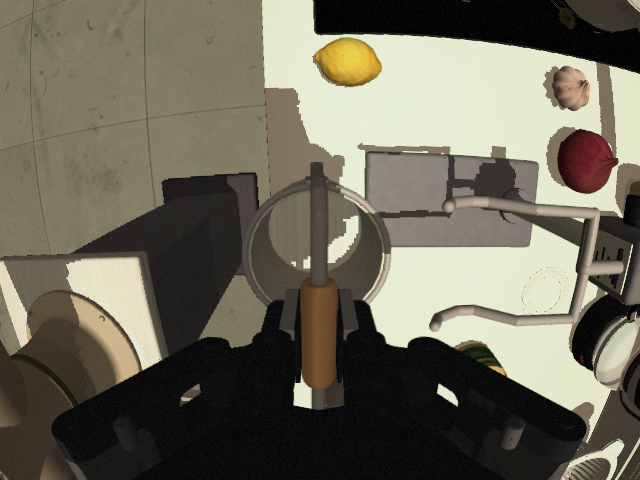

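The wrist view shows the pail upright in the gripper. The prong tips are at about (448,208) and (435,324), and the crossbar is at x≈590. I'll compute the lateral centring relative to the tool from these.

```bash
python3 - <<'E'
from h import *
np.set_printoptions(precision=1,suppress=True)
c=load("wrist","8");s,p,R=pose();R=R.as_matrix()
T=c["tool_from_camera"]
def wr(u,v):
    a=np.array([u-c["cx"],v-c["cy"]]);r=np.hypot(*a);th=r/c["fx"];d=np.array([np.sin(th)*a[0]/r,-np.sin(th)*a[1]/r,-np.cos(th)])
    return p+R@T[:3,3],R@(T[:3,:3]@d),th
z=c["range_z"]
for nm,u,v,h in [("tipL",447,208,227),("tipR",435,325,227),("crossL",597,210,232),("crossR",578,320,232),("sleeve0",318,281,293.5),("sleeve1",318,387,293.5)]:
    o,d,th=wr(u,v);zz=z[v-2:v+3,u-2:u+3];zz=zz[zz>0];rz=zz.min() if len(zz) else 0
    w=o+d*(h-o[2])/d[2]
    print(nm,"plane",w,"tool",R.T@(w-p),"range",o+d*rz/np.cos(th))
# pail now : rim circle from side & top clouds
from scipy.optimize import least_squares
for n in("side","top"):
    k=load(n,"8");P=cloud(k)
    m=(P[...,0]>320)&(P[...,0]<440)&(P[...,1]>150)&(P[...,1]<290)&(P[...,2]>190)&(P[...,2]<215)
    q=P[m]
    if len(q)>20:
        f=least_squares(lambda x:np.hypot(q[:,0]-x[0],q[:,1]-x[1])-43,[385,220],loss="soft_l1",f_scale=2);print(n,len(q),f.x,q.min(0),q.max(0))
E
```

```text
tipL plane [455.9 253.3 227. ] tool [35.  69.6 45.5] range [454.6 254.1 230.7]
tipR plane [453.6 182.8 227. ] tool [-35.5  70.2  45.5] range [452.4 185.  230.6]
crossL plane [559.7 252.1 232. ] tool [ 38.  173.4  40.5] range [557.2 252.7 234.6]
crossR plane [560.5 176.1 232. ] tool [-38.  177.3  40.5] range [557.1 178.4 235.7]
sleeve0 plane [386.4 242.6 293.5] tool [ 21.4   0.6 -21. ] range [386.5 244.  296.9]
sleeve1 plane [384.4 195.3 293.5] tool [-25.9   0.5 -21. ] range [384.7 201.3 301. ]
side 751 [381.4 218.8] [336.5 162.6 190. ] [425.9 276.8 215. ]
top 68 [387.3 221. ] [342.4 166.  195.6] [410.1 228.5 213. ]
```

Request:
carry_out --plan '[[10, [0, 0, 4], [0, 0, 0]], [10, [0, 0, 8], [0, 0, 0]], [10, [0, 0, 8], [0, 0, 0]], [10, [0, 0, 4.5], [0, 0, 0]], [10, [0, 0, 2], [0, 0, 0]], [10, [0, 2.5, 0], [0, 0, 0]], [10, [0, 5, 0], [0, 0, 0]], [10, [0, 8, 0], [0, 0, 0]], [10, [0, 10, 0], [0, 0, 0]], [10, [0, 10, 0], [0, 0, 0]], [10, [0, 10, 0], [0, 0, 0]], [10, [0, 10, 0], [0, 0, 0]], [10, [0, 10, 0], [0, 0, 0]], [10, [0, 10, 0], [0, 0, 0]], [10, [0, 8, 0], [0, 0, 0]], [10, [0, 6, 0], [0, 0, 0]], [10, [0, 4, 0], [0, 0, 0]], [10, [0, 2, 0], [0, 0, 0]], [10, [0, 1, 0], [0, 0, 0]], [10, [0, 0, 0], [0, 0, 0]]]'

```text
time_s: 16.0
eef_pos: [481.3, 217.5, 246.0]
ee_rot: [-0.0, 0.721, 0.693, -0.0]
force: [-0.4, 0.0, -4.0]
grip_width: 0.152
```

```bash
python3 - <<'E'
from h import *
go([481.7,216.8,193],-2.3)
fs=[]
for i in range(1):
    cap("side","9");cap("wrist","9")
i=load("side","9")["color"][100:300,170:390];cv2.imwrite("pics/sc9.png",cv2.resize(i,None,fx=3,fy=3,interpolation=cv2.INTER_CUBIC))
E
```

```text
t 16.0 tcp [481.27 217.49 245.97] F [-0.44  0.01 -3.99] w 12.952680006062431 yaw -2.2922195468924285 tilt 0.0066236000523765244
shift [-0.68  0.47 52.97]
turn units [-0.  0.  0.]
```

View pics/sc9.png

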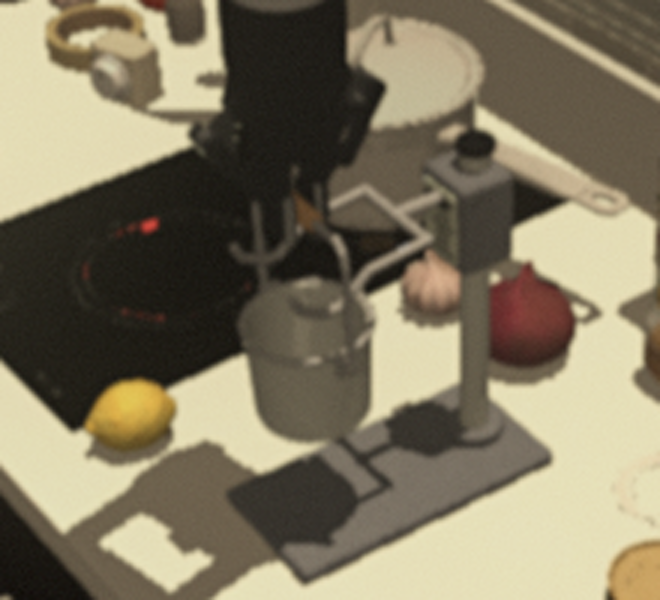

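View pics/wrist9.png

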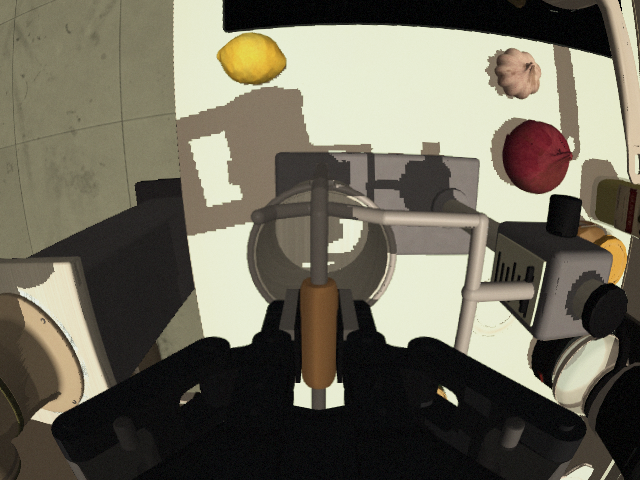

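The prong passes under the wire at about (318,212), inside the loop, with its tip at (258,215) in front of the wire. I'll lower to about 8 mm above expected contact, then creep.

Request:
carry_out --plan '[[10, [-0.5, 0.4, 2], [0, 0, 0]], [10, [0, 0, 4], [0, 0, 0]], [10, [0, 0, 5], [0, 0, 0]], [10, [0, 0, 5], [0, 0, 0]], [10, [0, 0, 5], [0, 0, 0]], [10, [0, 0, 5], [0, 0, 0]], [10, [0, 0, 4], [0, 0, 0]], [10, [0, 0, 4], [0, 0, 0]], [10, [0, 0, 3], [0, 0, 0]], [10, [0, 0, 2], [0, 0, 0]], [10, [0, 0, 2], [0, 0, 0]], [10, [0, 0, 1], [0, 0, 0]], [10, [0, 0, 0], [0, 0, 0]], [10, [0, 0, 0], [0, 0, 0]], [10, [0, 0, 0], [0, 0, 0]]]'

```text
time_s: 17.35
eef_pos: [481.8, 217.0, 204.1]
ee_rot: [0.0, 0.721, 0.693, 0.0]
force: [0.7, -0.2, -4.0]
grip_width: 0.15
```

```bash
python3 - <<'E'
from h import *
go([481.7,216.8,193],-2.3)
cap("wrist","10");cap("side","10")
i=load("side","10")["color"][130:280,200:350];cv2.imwrite("pics/sc10.png",cv2.resize(i,None,fx=4,fy=4,interpolation=cv2.INTER_CUBIC))
E
```

```text
t 17.35 tcp [481.78 216.96 204.15] F [ 0.72 -0.21 -4.04] w 12.80629221822291 yaw -2.2977255569137367 tilt 0.019764555930194154
shift [-0.17 -0.08 11.15]
turn units [ 0. -0.  0.]
```

View pics/wrist10.png

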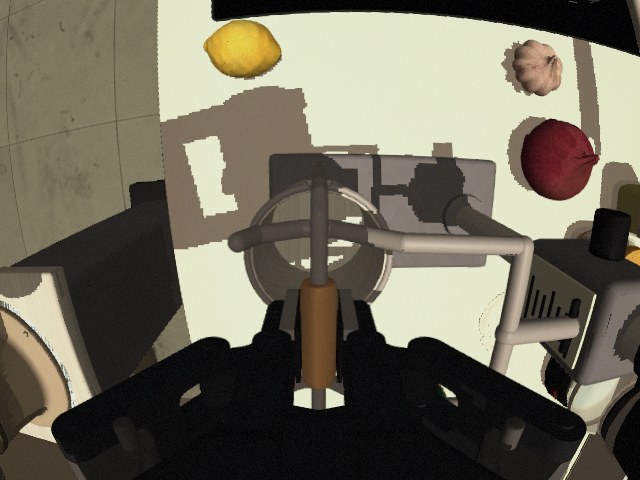

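View pics/sc10.png

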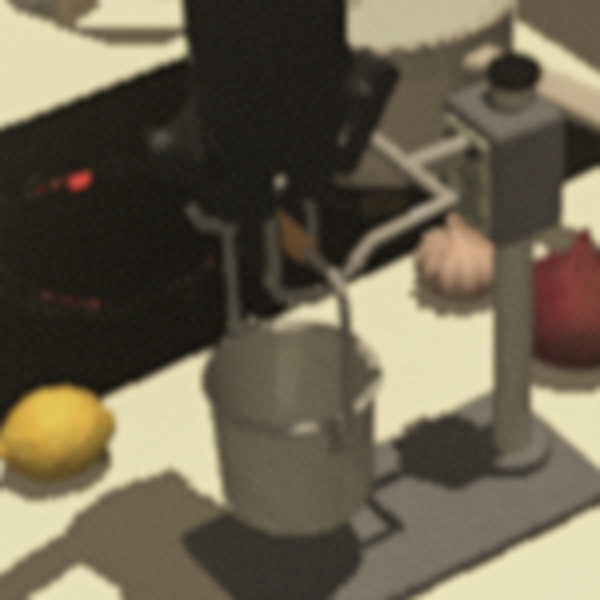

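Request:
carry_out --plan '[[10, [0, 0, 1], [0, 0, 0]], [10, [0, 0, 1], [0, 0, 0]], [10, [0, 0, 1], [0, 0, 0]], [10, [0, 0, 1], [0, 0, 0]], [10, [0, 0, 1], [0, 0, 0]], [10, [0, 0, 1], [0, 0, 0]], [10, [0, 0, 0], [0, 0, 0]], [10, [0, 0, 0], [0, 0, 0]], [10, [0, 0, 0], [0, 0, 0]]]'

```text
time_s: 18.2
eef_pos: [481.7, 217.0, 198.0]
ee_rot: [0.0, 0.721, 0.693, 0.0]
force: [0.0, 0.5, -3.5]
grip_width: 0.154
```

Request:
carry_out --plan '[[10, [0, 0, 1], [0, 0, 0]], [10, [0, 0, 1], [0, 0, 0]], [10, [0, 0, 0], [0, 0, 0]], [10, [0, 0, 0], [0, 0, 0]]]'

```text
time_s: 18.53
eef_pos: [481.7, 216.9, 195.9]
ee_rot: [-0.0, 0.721, 0.693, -0.0]
force: [0.0, -0.0, -4.1]
grip_width: 0.154
```

Request:
carry_out --plan '[[10, [0, 0, 1], [0, 0, 0]], [10, [0, 0, 0], [0, 0, 0]], [10, [0, 0, 0], [0, 0, 0]], [10, [0, 0, 0], [0, 0, 0]]]'

```text
time_s: 18.87
eef_pos: [481.7, 216.9, 195.0]
ee_rot: [-0.0, 0.721, 0.693, 0.0]
force: [-0.6, 0.2, -3.1]
grip_width: 0.152
```

Request:
carry_out --plan '[[10, [0, 0, 1], [0, 0, 0]], [10, [0, 0, 0], [0, 0, 0]], [10, [0, 0, 0], [0, 0, 0]], [10, [0, 0, 0], [0, 0, 0]]]'

```text
time_s: 19.2
eef_pos: [481.7, 216.9, 194.0]
ee_rot: [0.0, 0.721, 0.693, 0.0]
force: [0.4, 0.4, -3.5]
grip_width: 0.149
```

Request:
carry_out --plan '[[10, [0, 0, 1], [0, 0, 0]], [10, [0, 0, 0], [0, 0, 0]], [10, [0, 0, 0], [0, 0, 0]], [10, [0, 0, 0], [0, 0, 0]]]'

```text
time_s: 19.53
eef_pos: [481.8, 217.0, 193.0]
ee_rot: [0.0, 0.721, 0.693, 0.0]
force: [0.6, -0.0, -3.5]
grip_width: 0.149
```

Request:
carry_out --plan '[[10, [0, 0, 1], [0, 0, 0]], [10, [0, 0, 0], [0, 0, 0]], [10, [0, 0, 0], [0, 0, 0]], [10, [0, 0, 0], [0, 0, 0]]]'

```text
time_s: 19.87
eef_pos: [481.8, 217.0, 192.1]
ee_rot: [0.0, 0.721, 0.693, 0.0]
force: [0.5, -0.2, -2.5]
grip_width: 0.154
```

Request:
carry_out --plan '[[10, [0, 0, 1], [0, 0, 0]], [10, [0, 0, 0], [0, 0, 0]], [10, [0, 0, 0], [0, 0, 0]], [10, [0, 0, 0], [0, 0, 0]]]'

```text
time_s: 20.2
eef_pos: [481.8, 217.0, 191.1]
ee_rot: [0.0, 0.721, 0.693, 0.0]
force: [0.5, -1.2, -0.3]
grip_width: 0.151
```

```bash
python3 - <<'E'
from h import *
go([481.7,216.8,193],-2.3)
cap("wrist","11");cap("side","11")
i=load("side","11")["color"][130:280,200:350];cv2.imwrite("pics/sc11.png",cv2.resize(i,None,fx=4,fy=4,interpolation=cv2.INTER_CUBIC))
E
```

```text
t 20.2 tcp [481.78 216.97 191.08] F [ 0.47 -1.25 -0.32] w 12.914402247188631 yaw -2.296659351918195 tilt 0.013850909753367306
shift [-0.17 -0.07 -1.92]
turn units [ 0. -0.  0.]
```

View pics/wrist11.png

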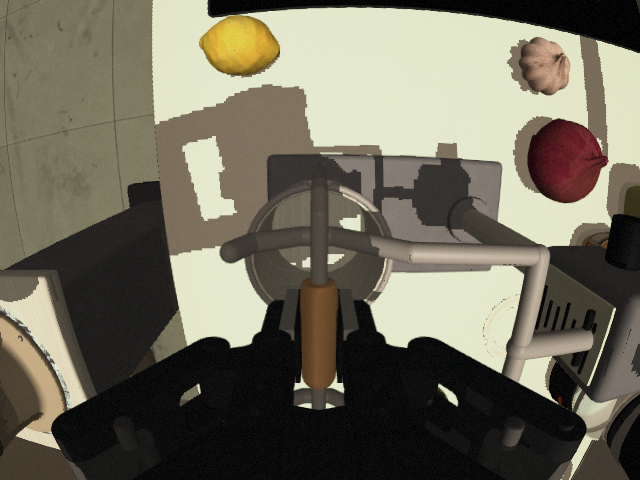

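View pics/sc11.png

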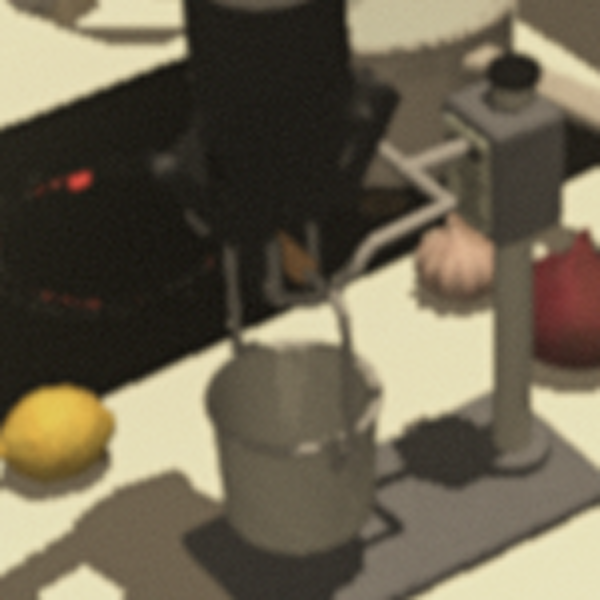

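Request:
carry_out --plan '[[10, [0, 0, 0.5], [0, 0, 0]], [10, [0, 0, 0], [0, 0, 0]], [10, [0, 0, 0], [0, 0, 0]]]'

```text
time_s: 20.55
eef_pos: [481.8, 216.9, 190.5]
ee_rot: [0.0, 0.721, 0.693, 0.0]
force: [0.1, 0.1, -0.9]
grip_width: 0.151
```

Request:
carry_out --plan '[[10, [0, 0, 0], [0, 0, 0]]]'

```text
time_s: 20.63
eef_pos: [481.8, 216.9, 190.6]
ee_rot: [0.0, 0.721, 0.693, 0.0]
force: [0.5, 0.9, 0.4]
grip_width: 0.153
```

Request:
carry_out --plan '[[10, [0, 0, 0], [0, 0, 0]]]'

```text
time_s: 20.72
eef_pos: [481.8, 217.0, 190.5]
ee_rot: [0.0, 0.721, 0.693, 0.0]
force: [0.4, 0.8, 0.4]
grip_width: 0.153
```

Request:
carry_out --plan '[[10, [0, 0, 0], [0, 0, 0]]]'

```text
time_s: 20.8
eef_pos: [481.8, 216.9, 190.5]
ee_rot: [0.0, 0.721, 0.693, 0.0]
force: [-0.2, 1.2, -0.1]
grip_width: 0.152
```

The force is about zero, so the scale carries the pail. Opening gradually.

Request:
carry_out --plan '[[13.5, [0, 0, 0], [0, 0, 0]], [15, [0, 0, 0], [0, 0, 0]], [16, [0, 0, 0], [0, 0, 0]], [18, [0, 0, 0], [0, 0, 0]], [20, [0, 0, 0], [0, 0, 0]], [24, [0, 0, 0], [0, 0, 0]], [30, [0, 0, 0], [0, 0, 0]], [36, [0, 0, 0], [0, 0, 0]], [40, [0, 0, 0], [0, 0, 0]], [40, [0, 0, 0], [0, 0, 0]], [40, [0, 0, 0], [0, 0, 0]]]' --grip_force 20

```text
time_s: 21.72
eef_pos: [481.7, 216.9, 190.5]
ee_rot: [-0.0, 0.721, 0.693, 0.0]
force: [-0.0, 0.3, 0.6]
grip_width: 0.469
```

```bash
python3 - <<'E'
from h import *
go([481.7,216.8,193],-2.3)
cap("wrist","12");cap("side","12")
i=load("side","12")["color"][130:280,200:350];cv2.imwrite("pics/sc12.png",cv2.resize(i,None,fx=4,fy=4,interpolation=cv2.INTER_CUBIC))
E
```

```text
t 21.7167 tcp [481.72 216.94 190.45] F [-0.01  0.34  0.64] w 40.02455897835576 yaw -2.30038475848715 tilt 0.002205760029807321
shift [-0.14 -0.02 -2.55]
turn units [ 0. -0. -0.]
```

View pics/wrist12.png

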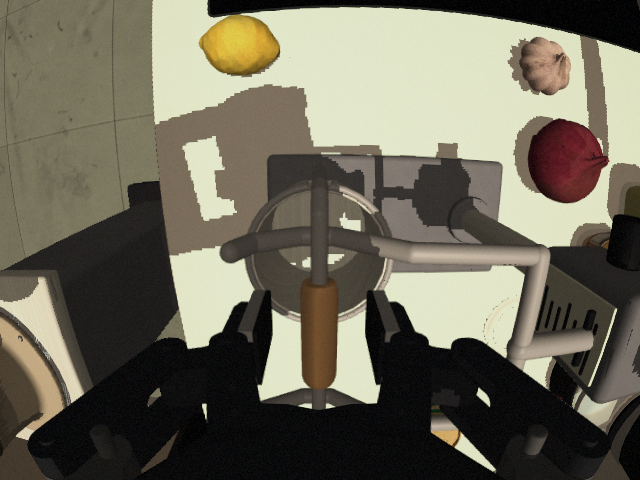

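View pics/sc12.png

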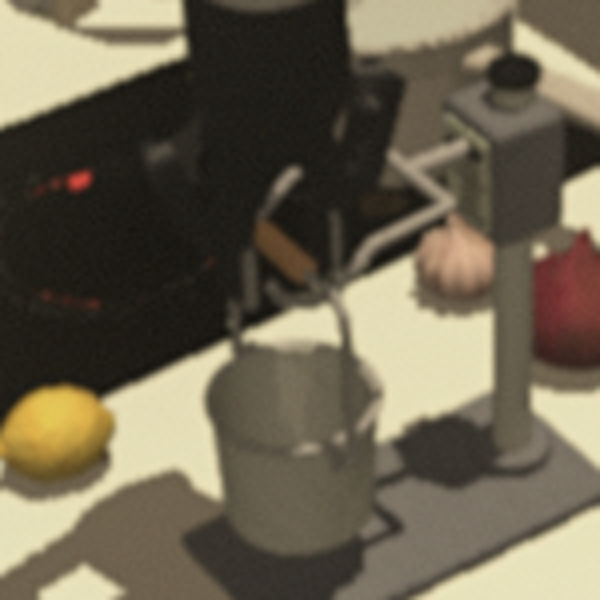

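The pail hangs unmoved and the sleeve is free of the pads (sleeve at columns 301–337, pads at 272 and 367). Retracting straight up.

Request:
carry_out --plan '[[40, [0, 0, -3], [0, 0, 0]], [40, [0, 0, -6], [0, 0, 0]], [40, [0, 0, -8], [0, 0, 0]], [40, [0, 0, -10], [0, 0, 0]], [40, [0, 0, -15], [0, 0, 0]], [40, [0, 0, -20], [0, 0, 0]], [40, [0, 0, -20], [0, 0, 0]], [40, [0, 0, -20], [0, 0, 0]], [40, [0, 0, -20], [0, 0, 0]], [40, [0, -25, -10], [0, 0, 0]], [40, [0, -30, 0], [0, 0, 0]], [40, [0, -30, 0], [0, 0, 0]], [40, [0, -30, 0], [0, 0, 0]], [40, [0, -30, 0], [0, 0, 0]], [40, [0, 0, 0], [0, 0, 0]], [40, [0, 0, 0], [0, 0, 0]], [40, [0, 0, 0], [0, 0, 0]], [40, [0, 0, 0], [0, 0, 0]]]'

```text
time_s: 23.32
eef_pos: [337.6, 222.7, 322.7]
ee_rot: [0.0, 0.721, 0.693, 0.0]
force: [0.0, -0.1, 0.2]
grip_width: 0.467
```

```bash
python3 - <<'E'
from h import *
go([481.7,216.8,193],-2.3)
cap("wrist","13");c=cap("side","13");cap("top","13")
i=c["color"][130:280,200:350];cv2.imwrite("pics/sc13.png",cv2.resize(i,None,fx=4,fy=4,interpolation=cv2.INTER_CUBIC))
t=load("top","13")["color"]
i=t[150:300,160:310];cv2.imwrite("pics/tc13.png",cv2.resize(i,None,fx=4,fy=4,interpolation=cv2.INTER_CUBIC))
P=cloud(c)
m=(P[...,0]>430)&(P[...,0]<535)&(P[...,1]>160)&(P[...,1]<275)
for lo in (110,115,120,125,130): 
    k=m&(P[...,2]>lo)&(P[...,2]<lo+5);q=P[k];print(lo,len(q),np.median(q,0) if len(q) else '')
E
```

```text
t 23.3167 tcp [337.57 222.67 322.68] F [ 0.05 -0.08  0.17] w 39.908116026999636 yaw -2.330332847338497 tilt 0.014354237241793565
shift [ -0.01 144.22 129.71]
turn units [ 0.   -0.   -0.01]
110 134 [476.09 211.42 112.57]
115 127 [480.28 231.79 117.15]
120 257 [478.41 220.94 122.31]
125 39 [477.63 219.52 125.74]
130 9 [480.61 256.   133.63]
```

View pics/sc13.png

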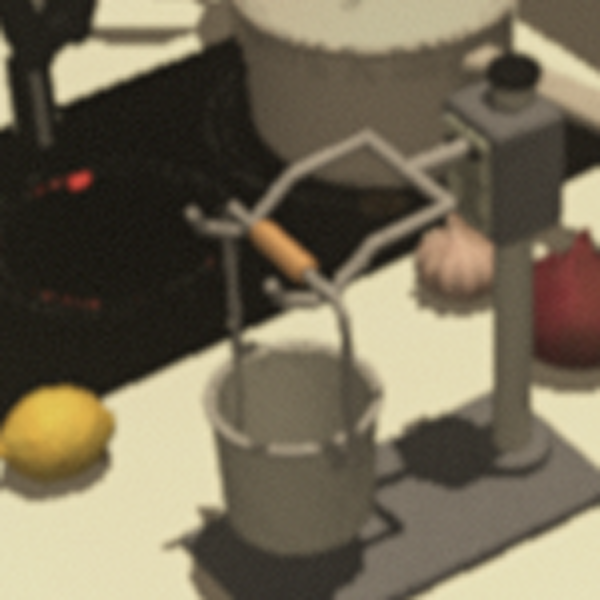

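View pics/top13.png

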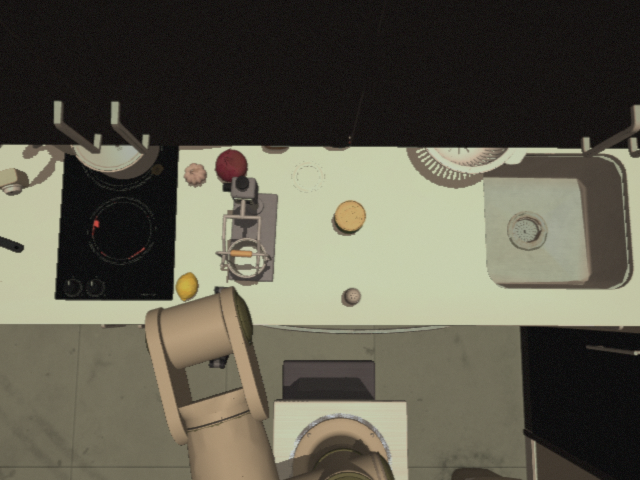

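View pics/wrist13.png

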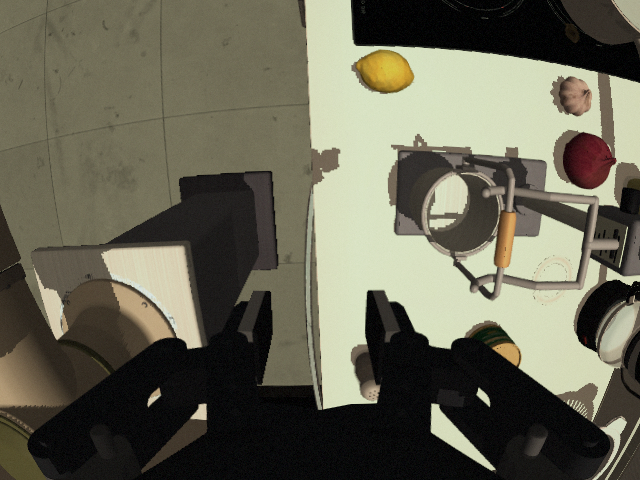

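The wire lies in both seats with the sleeve between the prongs, and the pail hangs upright, clear of the base. The tin, shaker and lemon are unmoved and the arm is clear, so I'm handing in.

```bash
python3 - <<'E'
from rig import ctrl
print(ctrl.finish_job())
E
```

```text
the job is handed in; nothing more can be done
None
```

The pail now hangs on the spring scale by its handle, with the wire in both seats and the sleeve between the prongs. I handed the job in at about 23.5 s; no verdict was reported.

**What I did:**
- I gripped the wooden sleeve and swung the handle upright while the pail stood on the worktop. I then lifted the pail and carried it over to the scale.
- I brought the loop over the prongs from the front and lowered in 1 mm steps. When the force on the gripper reached about 0 N (about 3.7 N while carrying), I opened the fingers and backed away.

**Last checks:**
- In the side, top and wrist pictures the pail hangs upright and clear of the base plate.
- The tin, shaker and lemon look unmoved; I compared them by eye with the first pictures, not by measurement.
- The arm is clear, and the gripper force reads about 0 N.

**What was not perfect:**
- **During the swing:** the pail slid about 2–3 mm on the worktop. The handle also pressed down with up to about 7 N before I eased off. This was before it came near the fork.
- **Final lowering:** the force readings were noisy by about 0.5 N or more. The exact load still in the hand at release is uncertain by about that much, roughly 0.3 mm of spring travel. The pictures showed no visible drop on release.

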